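# Put the misplaced screwdriver and the spanner back in their own slots

### The arm

A 6-joint arm with a two-finger parallel gripper is mounted at the origin on a cart in front of the work surface, level with it; the furniture and walls round the work are solid. World frame = base frame: x ahead of the robot, y to its left, z up, the work surface at z = 0. Lengths are in mm, angles in rad, forces in N, time in s.
With the tool pointing down it reaches from about 275 to 775 mm from the base axis. Payload 14.6 kg.
Tool frame: the origin (TCP) lies between the finger pads; the fingertips stand 8 mm ahead of it and the grasp point (between the pads) lies 11 mm behind it; z points along the fingers, y is the line along which they close (so a half turn about z gives the same grasp; the last joint's range is limited). The gripper opens to 85 mm and grips with 20 to 120 N. Pads are 22 mm wide; open, the fingers measure 114 mm over their backs; the gripper's body (76 mm by 85 mm) begins 54 mm behind the grasp point. The pads swing forward as they close: fully open they stand 13 mm farther back than shut.
Start: joints at [0.989, 0.263, -0.048, 1.259, 0, 1.415], TCP at [217.334, 477.906, 239.278] pointing down, gripper open.
Joint ranges: [-2.65, 2.65], [-0.89, 1.7], [-1.18, 1.37], [-2.13, 2.11], [-1.35, 1.29], [-3.14, 3.14]. Speed limits (rad/s): [1.89, 1.89, 2.57, 2.79, 3.14, 3.14].

### API

Orientations are given as a unit quaternion [w, x, y, z].
In Python, from plant import env gives the robot as it stands.
- The arm moves only by the tool servo_tool, never from a script. Its argument "rows" is one flat list of numbers, 7 for each row, row after row: the shift along the tool's x, y, z as a fraction of full scale, then the turn, a rotation vector about the tool's x, y, z as a fraction of full scale, then the gripper's target within -1 to 1 (fully open at 1, half-way at 0, shut at -1). A call has 1 to 12 rows; each row shifts and turns the commanded pose from where the row before left it, along the tool's axes as they then stand; what a row does not reach is not made up. Full scale, the value 1, is 500 mm for a shift and 180 degrees for a turn. A row lasts 1/10 s, in which the tool goes at most 50 mm and 8.59 degrees, less where a joint would pass 70% of its speed; a pose out of reach is approached as far as the arm can. A call with a number of a shift or a turn outside -1 to 1 is refused whole. A call with a gripper value outside its range is refused whole. The fingers move at their own pace and stop on an object; the grip force is fixed at half the most. Time passes only in rows, so rows that do not move let the fingers close. It gives the time, the measured TCP pose, the force, the opening and the grip force at its end, in the units of the state.
- env.observe(): the state, without advancing time (a new reading comes with each control period).
- env.get_image(name): name is "scene" or "top"; returns the picture (420x560x3 uint8, red, green, blue); there is no depth.
- env.get_calibration(name): a dict with "fx", "fy", "cx", "cy" (pixels), "R" (3x3) and "t" (3): a world point X has camera coordinates R X + t. Camera axes: x right, y down, z forward; pixel columns grow to the right and rows downward; lengths in mm; the calibration is good to about 2 mm. A picture is of the moment at which its call begins. get_calibration takes no time and is no camera call.
- env.finish_job(): hands the job in; it is judged then, once.
The state is a dict: "t": time; "qpos": joint angles; "joint_vel": joint speeds; "tau": joint torques, N m; "eef_pos": TCP position; "eef_rot": TCP orientation; "wrist_force": force on the tool from outside, world axes, zero at the start; "ft_torque": the same for the moment, N m; "width": finger opening in mm; "grasp_force": force on a finger pad.
Only numpy, scipy, OpenCV 4.12 (cv2) and the standard library are available. Lean on these libraries where they do the work, as an engineer would, in place of code of your own. Each camera call takes 0.05 s, during which the arm holds its last target. There are 200 camera calls.

### The job

Somebody left the screwdriver in the spanner's slot of the tool rack. Lay it and the spanner that lies on the table to the right of the rack each in its own slot, the one whose tag shows its picture, without dropping them: level and right down in both notches, along the slot and centred on it (the screwdriver by its handle). Leave the brush in its slot and do not push the other things about.

Things in the scene. Friction and masses are not known exactly. Their poses are not given: they have to be found in the camera images.
- rack: Tool rack, fixed: a grey board 200 (x) x 250 (y) x 8 mm on the table, x = -140 to +60 mm, with three equal cradles side by side 85 mm apart, their slots along x, a sloping white picture tag at the near (-x) end of each. Origin on the table under the middle slot's centre; +x away from the tags. Which cradle is left, middle or right varies.
- slot_screwdriver: Screwdriver's cradle, free at the start. The colour picture on the sloping white tag at its near end shows a screwdriver (red handle, dark blade). This cradle is screwed to the rack's board and does not move. Origin: centre of its underside between the two posts, on the board 8 mm above the table; +x runs along the slot away from the tag, z up.
- slot_spanner: Spanner's cradle; at the start the screwdriver lies in it. The colour picture on the sloping white tag at its near end shows a dark grey spanner. This cradle is screwed to the rack's board and does not move. Origin: centre of its underside between the two posts, on the board 8 mm above the table; +x runs along the slot away from the tag, z up.
- slot_brush: Brush's cradle; the brush lies in it and stays. The colour picture on the sloping white tag at its near end shows a brush with a blue handle. This cradle is screwed to the rack's board and does not move. Origin: centre of its underside between the two posts, on the board 8 mm above the table; +x runs along the slot away from the tag, z up.
- slot_screwdriver_rest (a point): Centre of the screwdriver's slot on the notch floor (45 mm above the table), midway between the posts; axes as its cradle. Two black posts, 8 mm thick, 56 wide, stand at x = -40 and +40 mm (72 mm free between them for fingers), each with an open-topped notch 34 mm wide, walls to 68 mm above the table, flared at the top.
- slot_spanner_rest (a point): Centre of the spanner's slot on the notch floor (45 mm above the table), midway between the posts; axes as its cradle. Two black posts, 8 mm thick, 56 wide, stand at x = -40 and +40 mm (72 mm free between them for fingers), each with an open-topped notch 34 mm wide, walls to 68 mm above the table, flared at the top.
- screwdriver: Screwdriver with a red handle, 207 mm long, 75 g or so, lying flat. Its own y runs along it, +y to the handle's end, its own z up. Handle 26 mm wide, 27 high (y = -2 to +104 mm); thin blade to y = -103. Origin at underside level, blade end of the handle. At the start it lies in the spanner's slot, handle on both posts, handle's end towards the tags.
- screwdriver_mid (a point): Middle of the screwdriver's handle (y = +51 mm) at its underside; the place to grip and what belongs over the slot's centre. It stands 1 mm or less above the notch floor when the handle lies in a slot.
- spanner: Steel combination spanner, 154 mm long, 29 wide, 7 thick, about 78 g, lying flat on the table between the rack and the grey indicator cabinet (other tools far back behind the monitor are not meant). Its own y runs along it, +y to the open jaw, z up. Shank 10 mm wide, 5 mm thick, y = -57 to +48 mm; jaw 28 mm wide, ring 20 mm wide. Origin at the middle, underside.
- spanner_mid (a point): Middle of the spanner's shank (y = -3 mm), at the shank's underside, 1 mm above the surface the spanner lies on when flat on the table; the place to grip and what belongs over the slot's centre. In the slot the shank lies on the notch floor and the two heads hang outside the posts.
- brush: Flat brush with blue handle, 194x28x11 mm, lying in its own slot. Leave it.
- mouse: white computer mouse, 110x62x45 mm; bystander. Origin: centre of the underside.
- calculator: dark desk calculator, 122x68x13 mm; bystander. Origin: centre of the underside.
- date_stamp: hand stamp with a black grip, 26x48x68 mm; bystander. Origin: centre of the underside.
- red_tin: red sample tin, 55 mm across, 50 high; bystander. Origin: centre of the underside.
- white_tin: white sample tin, 68 mm across, 72 high; bystander. Origin: centre of the underside.
- rinse_bottle: white squeeze bottle with red cap and bent spout, 58x81x186 mm; bystander. Origin: centre of the underside.
- tape: roll of black tape, 59 mm across, 19 high; bystander. Origin: centre of the underside.

How it is judged (in metres and radians):
At the end, for the whole second after the job is handed in: Screwdriver handle and spanner shank each lie at rest in both notches of their own cradle, on the notch floor (within 6 mm), middle within 18 mm of the slot's centre, within 0.2 rad of its direction, either way round, level within 0.15 rad (horizontal distance between screwdriver_mid and slot_screwdriver_rest below 0.018 m and z of screwdriver_mid in the frame of slot_screwdriver_rest between -0.006 and 0.006 m and angle between the y axis of screwdriver and the x axis of slot_screwdriver, either way round below 0.2 rad and angle between each of screwdriver, spanner's own z axis and vertical below 0.15 rad and linear speed of each of screwdriver, spanner below 0.02 m/s and horizontal distance between spanner_mid and slot_spanner_rest below 0.018 m and z of spanner_mid in the frame of slot_spanner_rest between -0.006 and 0.006 m and angle between the y axis of spanner and the x axis of slot_spanner, either way round below 0.2 rad); the robot touches nothing.
It fails at once if the screwdriver or the spanner is dropped (out of the fingers and moving faster than 0.7 m/s, a fall of about 25 mm) ((contact force between the fingers and screwdriver below 0.05 N and linear speed of screwdriver above 0.7 m/s) or (contact force between the fingers and spanner below 0.05 N and linear speed of spanner above 0.7 m/s)).
It fails at once if the brush is moved more than 15 mm (distance of brush from where it was at the start of the episode above 0.015 m).
It fails at once if a bystander is pushed more than 30 mm or knocked over (distance of any of mouse, calculator, date_stamp, red_tin, white_tin, rinse_bottle, tape from where it was at the start of the episode above 0.03 m or angle between any of mouse, calculator, date_stamp, red_tin, white_tin, rinse_bottle, tape's own z axis and vertical above 0.6 rad).
It also fails if it takes over 58 s, if anything falls off the work surface, if the arm or the gripper's body presses on something with over 40 N, if the wrist force passes 120 N, or if a joint passes its speed limit or range.

## Working session

There is one attempt and no reset: what is moved stays moved. The work goes in short steps, Python scripts to look and compute and a tool call to move; the robot and the scene stay as the last step left them, time stands still between calls to the robot, and variables do not carry over. Pictures are saved under pics/ and viewed, at most 12 in all, crops included, and the job is handed in when it is done.

Besides the shell and the picture viewer there is one more tool, called after "Request:" as name(argument=value, ...), one argument or row to a line, values as JSON. servo_tool: Moves the arm, as the interface text tells. Its arguments: {"type":"object","properties":{"rows":{"type":"array","items":{"type":"number","minimum":-1,"maximum":1}}},"required":["rows"]}

```bash
mkdir -p pics; python3 - <<'E'
from plant import env
import cv2
s=env.observe();print({k:s[k] for k in('t','eef_pos','eef_rot','width')})
for n in('scene','top'):
    im=env.get_image(n);cv2.imwrite(f'pics/{n}0.png',im[:,:,::-1]);c=env.get_calibration(n);print(n,c)
E
```

```text
{'t': 0.0, 'eef_pos': array([217.19792126, 477.66689457, 238.81422528]), 'eef_rot': array([-2.07883959e-04,  2.11800164e-01,  9.77312838e-01, -5.14576053e-04]), 'width': 85.53113931229693}
scene {'fx': 445.32837673890407, 'fy': 445.32837673890407, 'cx': 274.60662419062714, 'cy': 207.40513653328517, 'R': array([[ 0.87086518, -0.49142169,  0.00992829],
       [-0.34677858, -0.62860233, -0.69613484],
       [ 0.34833671,  0.60279667, -0.7178424 ]]), 't': array([-508.63249501,  262.22049552, 1149.22978425])}
top {'fx': 405.6955646379062, 'fy': 405.6955646379062, 'cx': 279.8820182569088, 'cy': 209.30612011023706, 'R': array([[-0.01610483, -0.99982304,  0.00972266],
       [-0.99080914,  0.01465199, -0.13447143],
       [ 0.13430517, -0.01179894, -0.99086977]]), 't': array([ -10.55719371,  575.1745975 , 1329.81098684])}
```

View pics/top0.png

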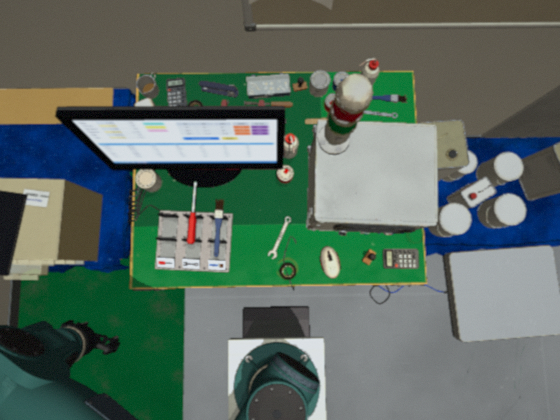

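View pics/scene0.png

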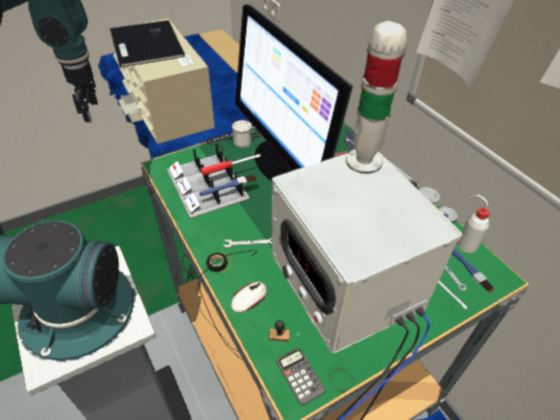

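```bash
cat > h.py <<'E'
import numpy as np,cv2
from plant import env
def ray(n,u,v,z):
    c=env.get_calibration(n);R=c['R'];o=-R.T@c['t']
    d=R.T@np.array([(u-c['cx'])/c['fx'],(v-c['cy'])/c['fy'],1]);return o+d*(z-o[2])/d[2]
def proj(n,X):
    c=env.get_calibration(n);p=c['R']@np.array(X,float)+c['t'];return np.array([c['fx']*p[0]/p[2]+c['cx'],c['fy']*p[1]/p[2]+c['cy']])
def blobs(m,mn=20):
    k,l,s,ce=cv2.connectedComponentsWithStats(m.astype(np.uint8));out=[]
    for i in range(1,k):
        if s[i,4]>=mn:out.append((s[i],ce[i],np.argwhere(l==i)[:,::-1]))
    return out
E
python3 - <<'E'
from h import *
a=cv2.imread('pics/top0.png')[175:295,145:305]; b=cv2.imread('pics/scene0.png')[135:255,155:290]
cv2.imwrite('pics/c0.png',cv2.resize(a,None,fx=5,fy=5,interpolation=3)) 
cv2.imwrite('pics/c1.png',cv2.resize(b,None,fx=5,fy=5,interpolation=3))
E
```

```text
(no output)
```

View pics/c0.png

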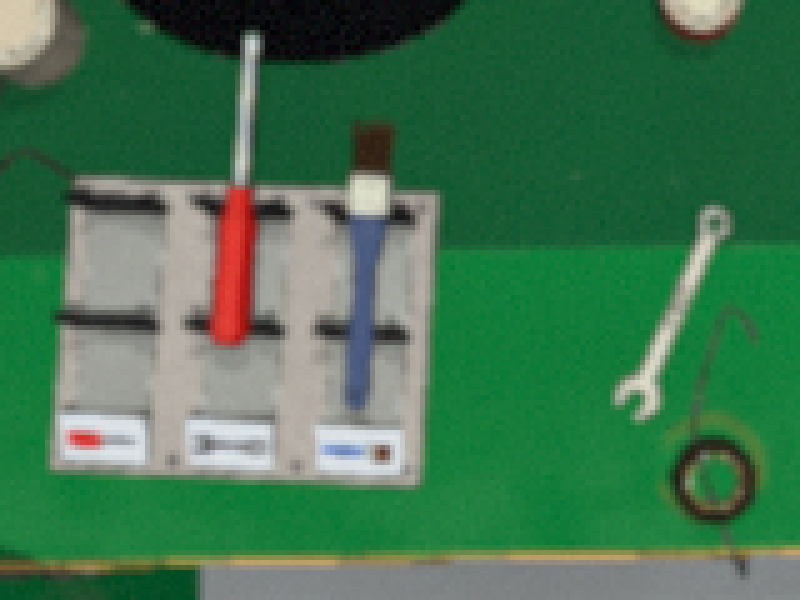

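View pics/c1.png

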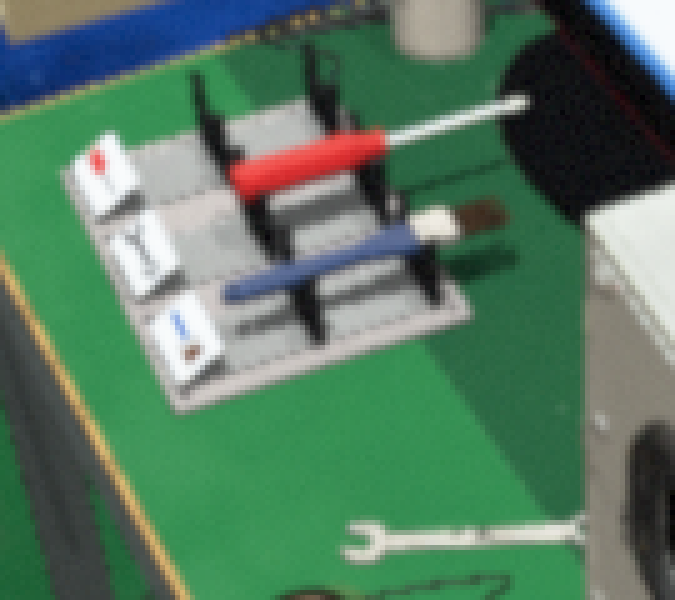

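```bash
python3 - <<'E'
from h import *
np.set_printoptions(precision=1,suppress=True)
cr=np.array([[77,178],[439,193],[419,486],[52,470]])/5+[145-.4,175-.4]
P=np.array([ray('top',u,v,8) for u,v in cr]);print(P)
# fit: board corners local x -140..60, y +-125
L=np.array([[60,125],[60,-125],[-140,-125],[-140,125]],float)
A=P[:,:2]-P[:,:2].mean(0);B=L-L.mean(0);H=B.T@A;th=np.arctan2(H[0,1]-H[1,0],H[0,0]+H[1,1])
R=np.array([[np.cos(th),-np.sin(th)],[np.sin(th),np.cos(th)]])
o=P[:,:2].mean(0)-R@L.mean(0);print('th',th,'o',o,'res',P[:,:2]-(L@R.T+o))
for nm,y in(('L',85),('M',0),('R',-85)):print(nm,R@[0,y]+o)
im=cv2.imread('pics/top0.png').astype(int);b,g,r=im[...,0],im[...,1],im[...,2]
m=(r>130)&(g<90)&(b<90);m[:175]=0;m[260:]=0;m[:,:150]=0;m[:,240:]=0
for s,c,p in blobs(m):
  print('red',s,c); W=np.array([ray('top',u,v,60) for u,v in p])[:,:2]
  w,V=np.linalg.eigh(np.cov(W.T));d=V[:,1];pr=(W-W.mean(0))@d;print(W.mean(0),d,np.arctan2(d[1],d[0]),pr.min(),pr.max(),W.mean(0)+d*(pr.min()+pr.max())/2)
# tip
t=np.array([252,37])/5+[144.6,174.6];print('tip',ray('top',*t,58))
m=(r>120)&(abs(r-g)<45)&(b>90);m2=np.zeros_like(m);m2[212:262,264:294]=m[212:262,264:294]
for s,c,p in blobs(m2):
  W=np.array([ray('top',u,v,4) for u,v in p])[:,:2]
  print('sp',s,c)
  w,V=np.linalg.eigh(np.cov(W.T));d=V[:,1];pr=(W-W.mean(0))@d;q=(W-W.mean(0))@V[:,0];k=abs(pr)<40
  print(W.mean(0),d,np.arctan2(d[1],d[0]),pr.min(),pr.max(),W.mean(0)+d*(pr.min()+pr.max())/2,'shank q',q[k].mean(),np.polyfit(pr[k],q[k],1))
# monitor bottom (screen lower edge) via two views
print('scene corr of board pts');
for l in L: print(proj('scene',[*(R@l+o),8]))
E
```

```text
[[582.1 392.6   8. ]
 [568.  143.8   8. ]
 [368.8 157.4   8. ]
 [383.5 404.7   8. ]]
th -0.060554997704936026 o [515.6 272.2] res [[-0.9 -0.8]
 [ 0.1  0. ]
 [ 0.6  1.5]
 [ 0.2 -0.7]]
L [520.7 357.1]
M [515.6 272.2]
R [510.4 187.4]
red [187 212  10  32 217] [191.3 228.3]
[513.3 273.6] [-1.   0.1] 3.0837958572766615 -53.96200406059464 48.667993548794946 [515.9 273.5]
tip [668.9 263.6  58. ]
sp [268 217  23  42 178] [278.9 238.7]
[478.4 -15. ] [-0.9  0.4] 2.7143486583520318 -82.21337757840521 69.94564160046365 [484.  -17.6] shank q -0.008520418443035799 [-0. -0.]
scene corr of board pts
[220.  153.2]
[248.2 197.8]
[188.4 217.5]
[165.2 169. ]
```

```bash
cat >> h.py <<'E'
from scipy.spatial.transform import Rotation as Ro
def go(x,y,z,yaw):
    "tool-frame shift (before turning) and turn, in fractions of full scale"
    s=env.observe();R=Ro.from_quat(np.roll(s['eef_rot'],-1))
    d=R.inv().apply(np.array([x,y,z])-s['eef_pos'])
    c,n=np.cos(yaw),np.sin(yaw);T=Ro.from_matrix(np.array([[-n,c,0],[c,n,0],[0,0,-1.]]))
    print('t',s['t'],'pos',s['eef_pos'].round(1),'w',round(s['width'],1),'F',s['wrist_force'].round(1))
    print('shift mm',d.round(1),'frac',(d/500).round(4),'turn frac',((R.inv()*T).as_rotvec()/np.pi).round(4))
E
python3 - <<'E'
from h import *
go(515.7,273,150,1.510)
def line(n,u,v):
    a=ray(n,u,v,0);b=ray(n,u,v,300);return a,(b-a)/np.linalg.norm(b-a)
a,d=line('top',283,166);b,e=line('scene',322,164)
t=np.linalg.lstsq(np.c_[d,-e],b-a,rcond=None)[0];print(a+d*t[0],b+e*t[1])
E
```

```text
t 0.1 pos [217.2 477.7 238.9] w 85.5 F [ 0.3  0.  -0.5]
shift mm [-356.5  -62.7   88.9] frac [-0.713  -0.1254  0.1778] turn frac [-3.000e-04 -1.000e-04 -1.165e-01]
[678.66490415 -28.5149757  224.96517443] [704.9067277  -41.73962875 231.69876531]
```

Request:
servo_tool(
  rows=[-0.06,-0.01,0,0,0,0,1,-0.06,-0.01,0,0,0,0,1,-0.06,-0.01,0,0,0,0,1,-0.06,-0.01,0,0,0,0,1,-0.06,-0.01,0,0,0,0,1,-0.06,-0.01,0,0,0,0,1,-0.06,-0.01,0.01,0,0,0,1,-0.06,-0.01,0.01,0,0,0,1,-0.06,-0.01,0.02,0,0,0,1,-0.06,-0.01,0.02,0,0,0,1,-0.06,-0.01,0.02,0,0,0,1,-0.05,-0.01,0.02,0,0,0,1],
)

```text
t: 1.3
eef_pos: [516.7, 275.3, 188.5]
eef_rot: [-0.0, 0.212, 0.977, -0.0]
wrist_force: [0.5, 0.1, 0.2]
width: 85.4
grasp_force: 0.0
```

Request:
servo_tool(
  rows=[0,0,0.02,0,0,-0.03,1,0,0,0.02,0,0,-0.03,1,0,0,0.02,0,0,-0.03,1,0,0,0.02,0,0,-0.0265,1,0,0,0,0,0,0,1,0,0,0,0,0,0,1],
)

```text
t: 1.9
eef_pos: [515.5, 276.3, 149.3]
eef_rot: [-0.0, 0.032, 1.0, -0.0]
wrist_force: [-0.2, 0.5, 0.5]
width: 84.8
grasp_force: 0.0
```

```bash
python3 - <<'E'
from h import *
go(515.7,273,50,1.510)
a=env.get_image('scene')[:,:,::-1][60:260,120:320];b=env.get_image('top')[:,:,::-1][160:300,130:270]
cv2.imwrite('pics/d.png',np.hstack([cv2.resize(a,(400,400)),cv2.resize(b,(400,400))]))
E
```

```text
t 1.9 pos [515.5 276.3 149.3] w 84.8 F [-0.2  0.5  0.5]
shift mm [-0.4 -3.3 99.3] frac [-0.0008 -0.0066  0.1987] turn frac [-0.0001 -0.0001 -0.0008]
```

View pics/d.png

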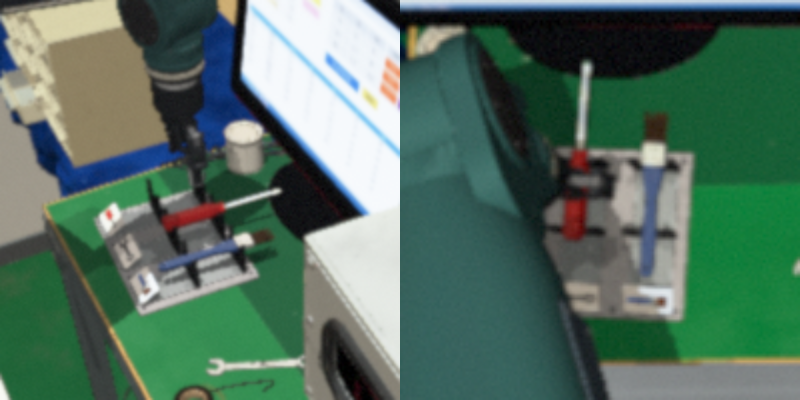

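The gripper (at about (200,150) left, (585,185) right) hangs over the red handle between the posts; the way down is clear.

Request:
servo_tool(
  rows=[0,-0.006,0.03,0,0,0,1,0,0,0.04,0,0,0,1,0,0,0.04,0,0,0,1,0,0,0.04,0,0,0,1,0,0,0.03,0,0,0,1,0,0,0.018,0,0,0,1,0,0,0,0,0,0,1],
)

```text
t: 2.7
eef_pos: [515.1, 273.2, 49.7]
eef_rot: [-0.001, 0.031, 1.0, -0.0]
wrist_force: [-0.0, -0.4, 1.7]
width: 85.2
grasp_force: 0.0
```

Request:
servo_tool(
  rows=[0,0,0,0,0,0,-1,0,0,0,0,0,0,-1,0,0,0,0,0,0,-1,0,0,0,0,0,0,-1,0,0,0,0,0,0,-1,0,0,0,0,0,0,-1,0,0,0,0,0,0,-1,0,0,0,0,0,0,-1,0,0,0,0,0,0,-1,0,0,0,0,0,0,-1],
)

```text
t: 3.7
eef_pos: [515.8, 273.4, 50.9]
eef_rot: [0.0, 0.03, 1.0, 0.0]
wrist_force: [-1.2, -1.0, 6.1]
width: 26.0
grasp_force: 59.5
```

Request:
servo_tool(
  rows=[0,0,-0.015,0,0,0,-1,0,0,-0.02,0,0,0,-1,0,0,-0.025,0,0,0,-1,0,0,-0.025,0,0,0,-1,0,0,-0.015,0,0,0,-1,0,0,0,0,0,0,-1,0,0,0,0,0,0,-1],
)

```text
t: 4.4
eef_pos: [515.4, 273.3, 100.2]
eef_rot: [0.0, 0.03, 1.0, 0.0]
wrist_force: [0.4, -0.3, -1.8]
width: 25.8
grasp_force: 59.0
```

```bash
python3 - <<'E'
from h import *
go(520.7,357.6,51,1.510)
E
```

```text
t 4.4 pos [515.4 273.3 100.2] w 25.8 F [ 0.4 -0.3 -1.8]
shift mm [-0.2 84.4 49.2] frac [-0.0003  0.1689  0.0984] turn frac [ 0.  0. -0.]
```

```bash
python3 - <<'E'
from h import *
im=cv2.imread('pics/top0.png').max(axis=2)
for (y0,y1,x0,x1) in((234,244,154,181),(210,220,156,182)):
    p=np.argwhere(im[y0:y1,x0:x1]<70)[:,::-1]+[x0,y0]
    l=p[p[:,0]<=p[:,0].min()+1].mean(0);r=p[p[:,0]>=p[:,0].max()-1].mean(0)
    print(l,r,[ray('top',*((l+r)/2),z).round(1) for z in(8,40,68)],ray('top',*l,68)-ray('top',*r,68))
print(proj('top',[520.7+40,357.1-2.4,68]),proj('top',[520.7-40,357.1+2.4,68]))
E
```

```text
[156.5 238. ] [174.5 239.5] [array([483.7, 371.6,   8. ]), array([481.5, 362.9,  40. ]), array([479.7, 355.4,  68. ])] [ 5.79629484 58.62553398  0.        ]
[157.75 214.  ] [176.25 216.  ] [array([565.1, 368.2,   8. ]), array([561.1, 359.6,  40. ]), array([557.6, 352.1,  68. ])] [7.52763086e+00 6.07646430e+01 2.27373675e-13]
[166.23590836 214.07659751] [164.23114764 238.44809123]
```

Request:
servo_tool(
  rows=[0,0.014,0,0,0,0,-1,0,0.03,0,0,0,0,-1,0,0.04,0,0,0,0,-1,0,0.04,0,0,0,0,-1,0,0.03,0,0,0,0,-1,0,0.014,0,0,0,0,-1,0,0,0.01,0,0,0,-1,0,0,0.02,0,0,0,-1,0,0,0.02,0,0,0,-1,0,0,0,0,0,0,-1,0,0,0,0,0,0,-1],
)

```text
t: 5.5
eef_pos: [520.4, 356.7, 74.9]
eef_rot: [-0.0, 0.031, 1.0, -0.0]
wrist_force: [-0.4, 0.3, -1.2]
width: 25.9
grasp_force: 59.0
```

```bash
python3 - <<'E'
from h import *
go(520.7,357.3,50.5,1.510)
a=env.get_image('scene')[:,:,::-1][110:230,150:270];b=env.get_image('top')[:,:,::-1][160:300,130:270]
cv2.imwrite('pics/e.png',np.hstack([cv2.resize(a,(400,400)),cv2.resize(b,(400,400))]))
E
```

```text
t 5.5 pos [520.4 356.7  74.9] w 25.9 F [-0.4  0.3 -1.2]
shift mm [-0.3  0.7 24.4] frac [-0.0005  0.0013  0.0489] turn frac [-0.0001 -0.0002 -0.0002]
```

View pics/e.png

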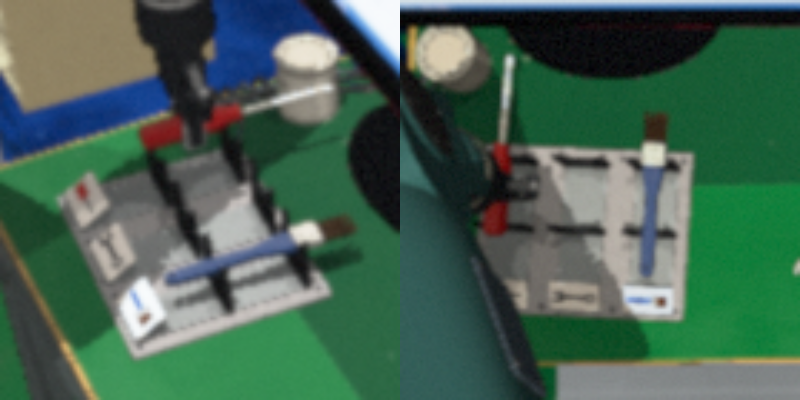

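The handle (red, around (195,130) left and (500,190) right) hovers over the left cradle, and the blade passes the white tin with room.

Request:
servo_tool(
  rows=[0,0.001,0.01,0,0,0,-1,0,0,0.012,0,0,0,-1,0,0,0.012,0,0,0,-1,0,0,0.01,0,0,0,-1,0,0,0.004,0,0,0,-1,0,0,0,0,0,0,-1,0,0,0,0,0,0,-1],
)

```text
t: 6.3
eef_pos: [520.6, 357.7, 51.2]
eef_rot: [0.0, 0.03, 1.0, -0.0]
wrist_force: [-0.6, -0.1, -1.1]
width: 25.9
grasp_force: 59.0
```

Request:
servo_tool(
  rows=[0,0,0.002,0,0,0,-1,0,0,0,0,0,0,-1,0,0,0,0,0,0,-1],
)

```text
t: 6.6
eef_pos: [520.7, 357.8, 50.9]
eef_rot: [0.0, 0.03, 1.0, 0.0]
wrist_force: [-2.8, -1.8, 7.2]
width: 26.2
grasp_force: 60.0
```

Contact with the floor (7 N). Release to about 60 mm, then rise.

Request:
servo_tool(
  rows=[0,0,0,0,0,0,-0.3,0,0,0,0,0,0,-0.2,0,0,0,0,0,0,0,0,0,0,0,0,0,0.3,0,0,0,0,0,0,0.6,0,0,0,0,0,0,0.6,0,0,0,0,0,0,0.6],
)

```text
t: 7.3
eef_pos: [520.6, 357.7, 50.3]
eef_rot: [-0.0, 0.03, 1.0, -0.0]
wrist_force: [0.5, -0.4, -0.5]
width: 68.1
grasp_force: 0.0
```

Request:
servo_tool(
  rows=[0,0,-0.02,0,0,0,0.6,0,0,-0.04,0,0,0,0.6,0,0,-0.05,0,0,0,0.6,0,0,-0.05,0,0,0,0.6,0,0,-0.05,0,0,0,0.6,0,0,-0.03,0,0,0,0.6,0,0,0,0,0,0,0.6],
)

```text
t: 8.0
eef_pos: [521.5, 358.1, 173.1]
eef_rot: [0.002, 0.03, 1.0, 0.001]
wrist_force: [-0.1, 0.1, -0.0]
width: 68.4
grasp_force: 0.0
```

```bash
python3 - <<'E'
from h import *
go(486.7,-18.8,60,1.143)
E
```

```text
t 8.0 pos [521.5 358.1 173.1] w 68.4 F [-0.1  0.1 -0. ]
shift mm [  12.2 -378.6  112.3] frac [ 0.0244 -0.7572  0.2245] turn frac [0.0009 0.001  0.1168]
```

```bash
python3 - <<'E'
from h import *
def line(n,u,v):
    a=ray(n,u,v,0);b=ray(n,u,v,300);return a,(b-a)/np.linalg.norm(b-a)
for T,S in(((308,219),(340,256)),((316,123),(274,186)),((437,228),(447,221))):
  a,d=line('top',*T);b,e=line('scene',*S)
  t,r,*_=np.linalg.lstsq(np.c_[d,-e],b-a,rcond=None);print(T,a+d*t[0],b+e*t[1])
a=cv2.imread('pics/top0.png')[190:300,255:365];b=cv2.imread('pics/scene0.png')[160:300,200:340]
cv2.imwrite('pics/f.png',np.hstack([cv2.resize(a,(400,400)),cv2.resize(b,(400,400))]))
E
```

```text
(308, 219) [ 544.03538286 -116.03845568    7.9916841 ] [ 677.23384339 -204.85391496   29.89453054]
(316, 123) [ 766.97664036 -116.95983919  343.61878963] [535.40848303 -77.96041091 256.6286797 ]
(437, 228) [ 470.17783779 -385.42229123  442.22751453] [ 603.23932703 -504.10901064  500.86349915]
```

View pics/f.png

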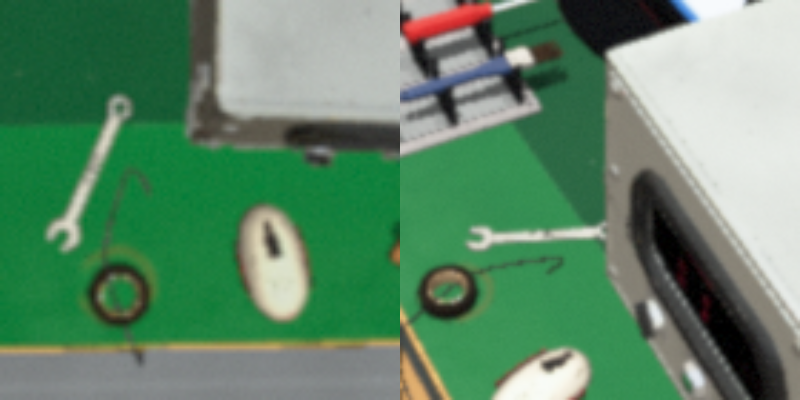

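Spanner lies clear at (90,170) left panel; the cabinet's left face (edge at (190,140)) is about 35 mm beyond the gripper's reach at the grasp.

Request:
servo_tool(
  rows=[0,-0.03,0,0,0,0,0.1,0,-0.06,0,0,0,0,0.1,0,-0.06,0,0,0,0,0.1,0,-0.06,0,0,0,0,0.1,0,-0.06,0,0,0,0,0.1,0,-0.06,0,0,0,0,0.1,0,-0.06,0,0,0,0,0.1,0,-0.06,0,0,0,0,0.1,0,-0.06,0,0,0,0,0.1,0.012,-0.06,0,0,0,0,0.1,0.012,-0.06,0,0,0,0,0.1,0,-0.06,0,0,0,0,0.1],
)

```text
t: 9.2
eef_pos: [485.8, 12.6, 169.5]
eef_rot: [-0.001, 0.03, 1.0, 0.0]
wrist_force: [0.4, -0.6, 0.1]
width: 47.0
grasp_force: 0.0
```

Request:
servo_tool(
  rows=[0,-0.04,0,0,0,0,0.1,0,-0.025,0,0,0,0.03,0.1,0,0,0.03,0,0,0.03,0.1,0,0,0.04,0,0,0.03,0.1,0,0,0.04,0,0,0.027,0.1,0,0,0.04,0,0,0,0.1,0,0,0.03,0,0,0,0.1,0,0,0,0,0,0,0.1],
)

```text
t: 10.0
eef_pos: [483.5, -18.5, 78.2]
eef_rot: [-0.002, 0.213, 0.977, -0.0]
wrist_force: [0.9, 0.6, 1.1]
width: 47.4
grasp_force: 0.0
```

```bash
python3 - <<'E'
from h import *
go(486.7,-18.8,11,1.143)
a=env.get_image('scene')[:,:,::-1][140:280,180:320];b=env.get_image('top')[:,:,::-1]
im=b.astype(int)
a2=b[160:300,150:290]
cv2.imwrite('pics/g.png',np.hstack([cv2.resize(a,(400,400)),cv2.resize(a2,(400,400))]))
# screwdriver check
b_,g,r=im[...,0],im[...,1],im[...,2]
m=(r>110)&(g<80)&(b_<80);m[:175]=0;m[260:]=0;m[:,:150]=0;m[:,240:]=0
for s,c,p in blobs(m):
  W=np.array([ray('top',u,v,60) for u,v in p])[:,:2]
  w,V=np.linalg.eigh(np.cov(W.T));d=V[:,1];pr=(W-W.mean(0))@d;print(s,W.mean(0)+d*(pr.min()+pr.max())/2,pr.max()-pr.min(),np.arctan2(d[1],d[0]))
E
```

```text
t 10.0 pos [483.5 -18.5  78.2] w 47.4 F [0.9 0.6 1.1]
shift mm [-3.3  1.1 67.2] frac [-0.0067  0.0022  0.1344] turn frac [-0.0003 -0.0013 -0.0003]
[161 211  10  32 225] [520.85687261 357.03375789] 102.9238666250811 3.079352356698115
```

View pics/g.png

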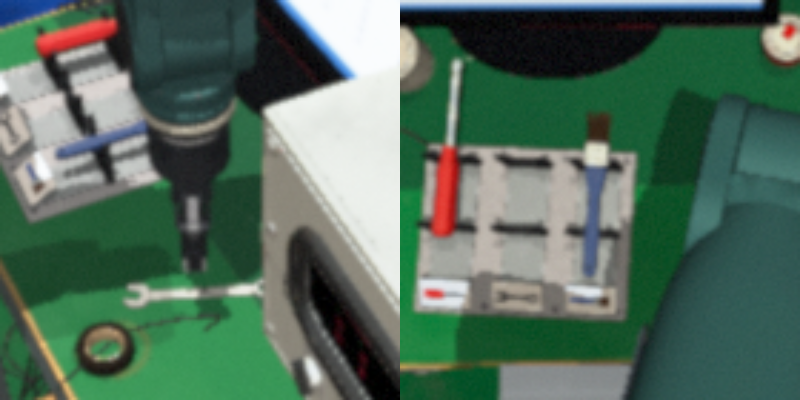

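Screwdriver lies in the left slot (measured centre 520.9, 357.0); the fingers (195,265 left) stand just over the spanner's shank. Descending.

Request:
servo_tool(
  rows=[-0.007,0.002,0.02,0,0,0,0.1,0,0,0.03,0,0,0,0.1,0,0,0.03,0,0,0,0.1,0,0,0.03,0,0,0,0.1,0,0,0.015,0,0,0,0.1,0,0,0.009,0,0,0,0.1,0,0,0,0,0,0,0.1,0,0,0,0,0,0,0.1],
)

```text
t: 10.9
eef_pos: [489.6, -19.0, 13.7]
eef_rot: [0.0, 0.213, 0.977, -0.0]
wrist_force: [-0.9, 0.6, 0.6]
width: 47.1
grasp_force: 0.0
```

Request:
servo_tool(
  rows=[0,0,0,0,0,0,-0.3,0,0,0,0,0,0,-0.5,0,0,0,0,0,0,-0.6,0,0,0,0,0,0,-0.6],
)

```text
t: 11.3
eef_pos: [489.4, -19.0, 13.4]
eef_rot: [0.0, 0.213, 0.977, -0.0]
wrist_force: [1.4, -0.1, 0.6]
width: 16.9
grasp_force: 0.0
```

Request:
servo_tool(
  rows=[0.005,0,0.003,0,0,0,-0.6,0,0,0.003,0,0,0,-0.6,0,0,0,0,0,0,-0.6,0,0,0,0,0,0,-0.6],
)

```text
t: 11.7
eef_pos: [487.0, -17.9, 10.2]
eef_rot: [-0.0, 0.213, 0.977, -0.0]
wrist_force: [0.4, 0.6, -0.2]
width: 17.4
grasp_force: 0.0
```

Request:
servo_tool(
  rows=[0,0,0,0,0,0,-1,0,0,0,0,0,0,-1,0,0,0,0,0,0,-1,0,0,0,0,0,0,-1,0,0,0,0,0,0,-1,0,0,0,0,0,0,-1],
)

```text
t: 12.3
eef_pos: [487.0, -17.9, 10.4]
eef_rot: [0.0, 0.213, 0.977, 0.0]
wrist_force: [-1.1, 0.3, 5.2]
width: 7.2
grasp_force: 58.9
```

Request:
servo_tool(
  rows=[0,0,-0.01,0,0,0,-1,0,0,-0.02,0,0,0,-1,0,0,-0.01,0,0,0,-1,0,0,0,0,0,0,-1,0,0,0,0,0,0,-1],
)

```text
t: 12.8
eef_pos: [487.1, -17.9, 30.4]
eef_rot: [0.0, 0.213, 0.977, -0.0]
wrist_force: [-0.2, -0.1, -1.0]
width: 7.5
grasp_force: 58.6
```

```bash
python3 - <<'E'
from h import *
go(515.6,272.2,110,1.510)
a=env.get_image('scene')[:,:,::-1][190:260,210:310]
cv2.imwrite('pics/i.png',cv2.resize(a,(800,560),interpolation=3))
E
```

```text
t 12.8 pos [487.1 -17.9  30.4] w 7.5 F [-0.2 -0.1 -1. ]
shift mm [ 94.6 275.8 -79.6] frac [ 0.1892  0.5515 -0.1592] turn frac [-0.00e+00  1.00e-04 -1.17e-01]
```

View pics/i.png

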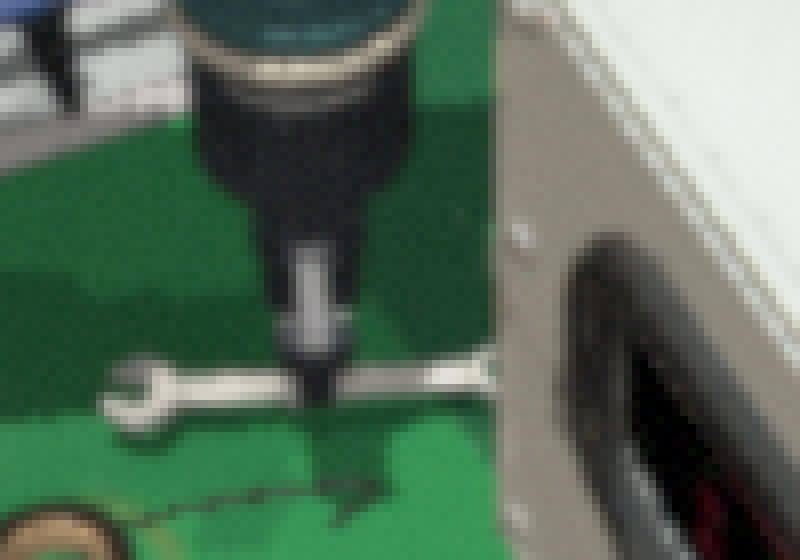

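The spanner is lifted level in the fingers (shank at (315,385), its shadow detached below).

Request:
servo_tool(
  rows=[0,0,-0.02,0,0,0,-1,0,0,-0.04,0,0,0,-1,0,0,-0.04,0,0,0,-1,0,0,-0.04,0,0,0,-1,0,0,-0.03,0,0,0,-1,0.01,0.03,0,0,0,0,-1,0.02,0.06,0,0,0,0,-1,0.02,0.06,0,0,0,0,-1,0.02,0.06,0,0,0,0,-1,0.02,0.06,0,0,0,0,-1,0.02,0.06,0,0,0,0,-1,0.02,0.06,0,0,0,0,-1],
)

```text
t: 14.05
eef_pos: [508.8, 187.8, 115.8]
eef_rot: [0.0, 0.213, 0.977, -0.0]
wrist_force: [-0.1, -0.9, -1.5]
width: 7.2
grasp_force: 58.7
```

Request:
servo_tool(
  rows=[0.02,0.06,0,0,0,0,-1,0.02,0.06,0,0,0,0,-1,0.02,0.04,0,0,0,0,-1,0,0,0,0,0,-0.03,-1,0,0,0,0,0,-0.03,-1,0,0,0,0,0,-0.03,-1,0,0,0,0,0,-0.027,-1,0,0,0,0,0,0,-1,0,0,0,0,0,0,-1],
)

```text
t: 14.95
eef_pos: [514.8, 271.7, 115.5]
eef_rot: [-0.0, 0.032, 0.999, 0.0]
wrist_force: [0.1, 0.3, -1.1]
width: 7.8
grasp_force: 58.8
```

```bash
python3 - <<'E'
from h import *
go(515.6,272.2,70,1.510)
b=env.get_image('top')[:,:,::-1];a=env.get_image('scene')[:,:,::-1]
cv2.imwrite('pics/j.png',np.hstack([cv2.resize(a[110:230,150:270],(400,400)),cv2.resize(b[170:290,150:270],(400,400))]))
E
```

```text
t 14.95 pos [514.8 271.7 115.5] w 7.8 F [ 0.1  0.3 -1.1]
shift mm [-0.8  0.5 45.5] frac [-0.0016  0.0011  0.0911] turn frac [ 0.     -0.     -0.0008]
```

View pics/j.png

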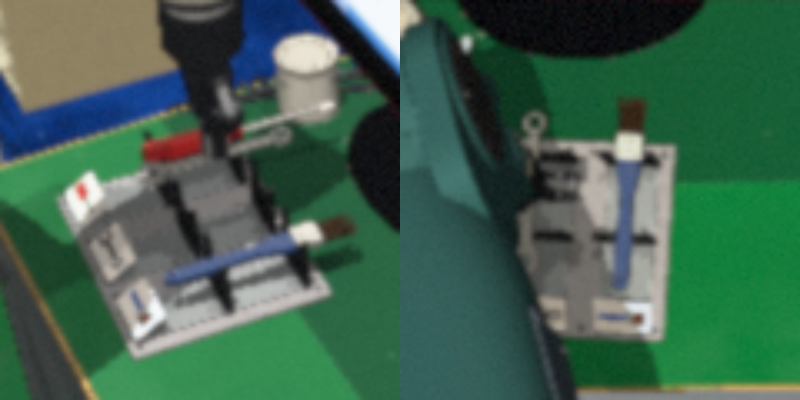

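```bash
python3 - <<'E'
from h import *
print(proj('top',[514.8+70*.998,271.7-70*.0605,110]),proj('scene',[514.8+70*.998,271.7-70*.0605,110]), 'ring centre seen', 150+134.5*.3,170+123*.3,'scene',150+281*.3,110+134*.3)
E
```

```text
[190.26557802 204.61597608] [234.32391361 149.92788476] ring centre seen 190.35 206.9 scene 234.3 150.2
```

Request:
servo_tool(
  rows=[-0.002,0.001,0.02,0,0,0,-1,0,0,0.03,0,0,0,-1,0,0,0.025,0,0,0,-1,0,0,0.015,0,0,0,-1,0,0,0.012,0,0,0,-1,0,0,0.01,0,0,0,-1,0,0,0.006,0,0,0,-1,0,0,0,0,0,0,-1,0,0,0,0,0,0,-1],
)

```text
t: 15.95
eef_pos: [516.0, 272.2, 56.6]
eef_rot: [0.0, 0.03, 1.0, 0.0]
wrist_force: [0.4, -0.2, -1.2]
width: 7.4
grasp_force: 58.8
```

Request:
servo_tool(
  rows=[0,0,0.003,0,0,0,-1,0,0,0.002,0,0,0,-1,0,0,0,0,0,0,-1,0,0,0,0,0,0,-1],
)

```text
t: 16.35
eef_pos: [516.2, 272.3, 54.8]
eef_rot: [0.001, 0.03, 1.0, 0.0]
wrist_force: [-3.7, -1.3, 11.4]
width: 7.5
grasp_force: 60.5
```

Touching the notch floor at the expected height; release.

Request:
servo_tool(
  rows=[0,0,-0.001,0,0,0,-0.8,0,0,0,0,0,0,-0.7,0,0,0,0,0,0,-0.4,0,0,0,0,0,0,0,0,0,0,0,0,0,0,0,0,0,0,0,0,0],
)

```text
t: 16.95
eef_pos: [515.8, 272.2, 54.2]
eef_rot: [-0.0, 0.03, 1.0, -0.0]
wrist_force: [0.2, -0.4, -0.4]
width: 42.6
grasp_force: 0.0
```

Request:
servo_tool(
  rows=[0,0,-0.01,0,0,0,0,0,0,-0.03,0,0,0,0,0,0,-0.04,0,0,0,0,0,0,-0.04,0,0,0,0,0,0,-0.04,0,0,0,0,0.03,0,-0.04,0,0,0,0,0.06,0,0,0,0,0,0,0.06,0,0,0,0,0,0,0.06,0,0,0,0,0,0,0.06,0,0,0,0,0,0,0.03,0,0,0,0,0,0],
)

```text
t: 18.05
eef_pos: [364.1, 281.2, 154.7]
eef_rot: [-0.0, 0.03, 1.0, 0.0]
wrist_force: [0.0, -0.1, 0.9]
width: 42.7
grasp_force: 0.0
```

Request:
servo_tool(
  rows=[0,-0.06,0,0,0,0,0,0,-0.08,0,0,0,0,0,0,-0.08,0,0,0,0,0,0,-0.08,0,0,0,0,0,0,-0.08,0,0,0,0,0,0,-0.06,0,0,0,0,0,0,-0.04,0,0,0,0,0,0,0,0,0,0,0,0],
)

```text
t: 18.85
eef_pos: [352.1, 39.8, 154.7]
eef_rot: [0.0, 0.032, 0.999, -0.0]
wrist_force: [-0.2, 0.1, 0.5]
width: 42.7
grasp_force: 0.0
```

```bash
python3 - <<'E'
from h import *
b=env.get_image('top')[:,:,::-1];a=env.get_image('scene')[:,:,::-1]
cv2.imwrite('pics/k.png',np.hstack([cv2.resize(a[120:230,155:265],(400,400),interpolation=3),cv2.resize(b[180:280,150:250],(400,400),interpolation=3)]))
E
```

```text
(no output)
```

View pics/k.png

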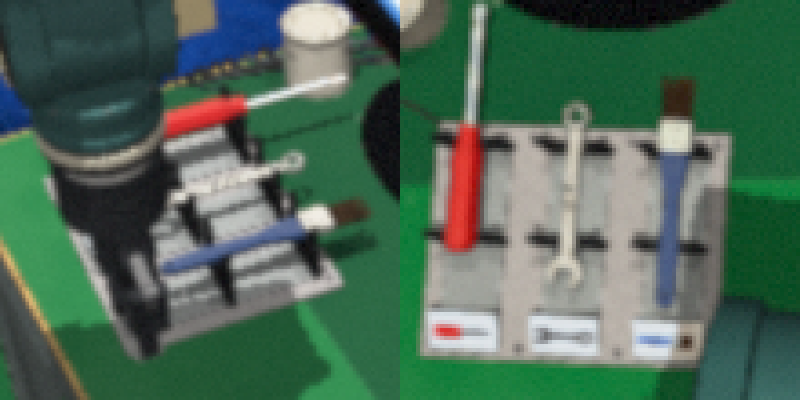

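The screwdriver (460,190) is in the left slot. The spanner (570,195) is centred between its posts in the middle slot, with both heads outside them. The brush is untouched, so I'm handing in.

```bash
python3 -c "
from plant import env
print(env.finish_job())"
```

```text
the job is handed in; nothing more can be done
None
```

I laid the screwdriver in the left slot and the spanner in the middle slot, each under its own picture tag and centred as far as the last camera pictures show. The brush stayed in place, and I handed the job in at about 19 s; the hand-in call returned no verdict.

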